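# Set and lock the coffee grinder's burr carrier

### The arm

A 7-joint arm with a two-finger parallel gripper is mounted at the origin on the work surface. World frame = base frame: x ahead of the robot, y to its left, z up, the work surface at z = 0. Lengths are in m, angles in rad, forces in N, time in s.
With the tool pointing down it reaches from about 0.425 to 0.95 m from the base axis. Payload 4.7 kg.
Tool frame: the origin (TCP) lies between the finger pads; the fingertips stand 25 mm ahead of it and the grasp point (between the pads) lies 6 mm ahead of it; z points along the fingers, y is the line along which they close (so a half turn about z gives the same grasp; the last joint's range is limited). The gripper opens to 85 mm and grips with 20 to 120 N. Pads are 22 mm wide; open, the fingers measure 114 mm over their backs; the gripper's body (76 mm by 85 mm) begins 54 mm behind the grasp point. The pads swing forward as they close: fully open they stand 13 mm farther back than shut.
Start: joints at [1.186, 0.469, -0.049, 1.532, 0.024, 1.141, -0.082], TCP at [0.235, -0.633, 0.222] pointing down, gripper open.
Joint ranges: [-2.59, 2.59], [-0.33, 1.99], [-1.39, 1.29], [0.1, 2.45], [-1.04, 4.18], [0.21, 1.99], [-2.66, 2.66]. Speed limits (rad/s): [2.57, 2.57, 3.14, 3.14, 3.14, 3.14, 3.14].

### API

Orientations are given as a 3x3 rotation matrix whose columns are the frame's x, y, z axes.
In Python, from rig import * gives the robot as it stands. Calls block until the motion is done:
- movep(position, orientation): joint-space move of the TCP to a pose.
- move_l(position, attitude=None, feed=0.15, until_force=None): straight line of the TCP; attitude=None keeps the orientation; feed is the mean speed in m/s. With until_force (N) it stops when the force on the tool has changed by that much, and returns True; else False.
- move_joints(angles): joint-space move.
- command_gripper(opening, newtons=None): finger opening in m; newtons is the grip in N (None keeps the last); returns when the fingers have stopped.
- sleep(seconds).
- inverse_kinematics(position, orientation): joint angles nearest the present ones, or None.
- sense(): the state.
- camera(name): name is "side" or "top" or "wrist"; returns (picture, depth): 480x640x3 uint8, red, green, blue; 480x640 float32, m along the optical axis (not along the pixel's ray), 0 where there is no reading.
- camera_params(name): a dict with "K" (3x3 intrinsics, pixels), "position" and "rotation" of the camera in the world; the wrist camera has in their place "tool_from_camera" (4x4, takes a point from camera to tool coordinates, whose origin is the TCP and whose axes are the flange's). Camera axes: x right, y down, z forward; pixel columns grow to the right and rows downward; lengths in m; the calibration is good to about 2 mm. The wrist camera is an equidistant fisheye: a pixel r from the principal point sees the ray r / f radians off the axis. A picture is of the moment at which its call begins: read the wrist's pose just before it. camera_params takes no time and is no camera call.
A pose or a line that the arm cannot do raises Unreachable and nothing moves.
- finish_job(): hands the job in; it is judged then, once.
The state is a dict: "time_s": time; "joint_pos": joint angles; "qd": joint speeds; "joint_efforts": joint torques, N m; "position": TCP position; "tcp_rot": TCP orientation; "wrist_force": force on the tool from outside, world axes, zero at the start; "ft_torque": the same for the moment, N m; "finger_gap": finger opening in m; "gripper_force": force on a finger pad.
Only numpy, scipy, OpenCV 4.12 (cv2) and the standard library are available. Lean on these libraries where they do the work, as an engineer would, in place of code of your own. Each camera call takes 0.05 s, during which the arm holds its last target. There are 200 camera calls.

### The job

Swing the coffee grinder's setting lever clockwise round to the index mark on the head and, holding the lever there, run the knurled lock ring down clockwise until you feel it snug against the head, firm but not wrenched tight. The ring drags the lever along unless the lever is held, so do not let it be carried far past the mark, where the burrs would touch; be gentle with the knob and peg, and leave the lever on the mark, the ring tight and the other things on the worktop where they are.

Things in the scene. Friction and masses are not known exactly. Their poses are not given: they have to be found in the camera images.
- grinder: fixed single-dose coffee grinder, hopper off: black foot and column, round aluminium head on top. Origin: on the worktop under the head's vertical axis; +z up, -x its front (chute, cup, index mark), roughly towards the robot. It also carries the burr carrier and the lock ring. Nothing on it is higher than 259 mm; fingertips 233 to 242 mm up clear all of it but the lever knob and ring peg.
- head: the aluminium head bolted on the grinder, 132 mm across, its flat top face, on which the lock ring seats, about 205 mm above the worktop (shimmed, so up to 0.4 mm higher or lower: the ring meets it at a different angle each time, from about 0.45 to 0.95 of lock_ring). Origin and axes as the grinder's.
- index_mark (a point): the index mark, a raised dark radial bar 3 mm wide and 10 mm long on the front edge of the head's top face and carried on down the rim; bigger than the thin scale lines (0.1 rad apart). The point is the bar's middle, 61 mm in front (-x of the grinder) of the head's axis, 206 mm up.
- lever_knob (a point): upright black knob, 12 mm diameter, 229 to 258 mm up, on the setting lever: a flat arm of the burr carrier (the 62 mm aluminium barrel in the middle, top at 229 mm) that overhangs the lock ring and ends in a bent pointer. The point is on the knob's axis, 245 mm up, 44 mm from the head's axis. The fingers' forces on knob and peg, added up, must stay under 100 N.
- ring_peg (a point): upright black peg, 12 mm diameter, top 258 mm up, standing on the knurled steel lock ring (100 mm across, 14 mm high, top face 220 mm up, around the barrel). The point is on the peg's axis, 245 mm up, 44 mm from the head's axis. From above it is anticlockwise of the lever knob by 1.62 rad less lock_ring's value, and nears the knob as the ring is tightened.
- carrier (a joint): angle (rad) of carrier and lever in the head, growing clockwise seen from above: 0 with the lever exactly on the index mark, negative before it (starts at -0.65 to -0.3), positive past it; stops at -0.85 and 0.5. While the ring is loose it turns with 0.15 N m of friction (3.5 N at the knob) and takes the ring round with it; the snug ring clamps it over twice as firmly.
- lock_ring (a joint): ring's angle (rad) on the carrier's thread (relative to the carrier), clockwise, 0 to 1.25, starts 0.22 to 0.4. Its 0.35 N m drag (8 N at the peg) carries a free lever along: squeeze knob and peg together from outside, knob kept in place. From the head on it stiffens by 3 N m/rad, felt as a moment on the hand about the head's axis: snug at 0.4 N m (18 N on the peg in all), too tight over 0.7.
- dosing_cup: steel dosing cup, 55 mm across and 78 mm tall, standing on the grinder's foot plate under the chute; origin: centre of its underside
- hopper: the grinder's dark bean hopper, lifted off and standing upside down beside the grinder, 96 mm across and 78 mm tall; origin: centre of its underside
- tamper: steel tamper standing on its 58 mm base beside the grinder, 88 mm tall; origin: centre of its underside
- brush: wooden burr brush lying near the grinder, 147 mm long; origin: where handle meets head, on the worktop
- portafilter: portafilter lying on the worktop, steel basket 68 mm across with a black handle; origin: centre of the basket's underside
- mug: blue mug, 82 mm across and 92 mm tall; origin: centre of its underside
- bean_jar: jar of coffee beans, 90 mm across and 165 mm tall; origin: centre of its underside

How it is judged:
By the outcome, as a careful person would: the job done as asked, in the order asked, and still so for the second after the job is handed in, with the robot touching nothing.
It also fails if it takes over 51 s, if anything falls off the work surface, if the arm or the gripper's body presses on something with over 40 N, if the wrist force passes 120 N, or if a joint passes its speed limit or range.

## Working session

There is one attempt and no reset: what is moved stays moved. The work goes in short steps, each a Python script; the robot and the scene stay as the last script left them, time stands still between calls to the robot, and variables do not carry over. Pictures are saved under pics/ and viewed, at most 12 in all, crops included, and the job is handed in when it is done.

```bash
mkdir -p pics; ls
python3 - <<'E'
from rig import *
import cv2,numpy as np
for n in ("top","side"):
    p,d=camera(n); cv2.imwrite(f"pics/{n}0.png",p[:,:,::-1]); np.savez(f"{n}0.npz",p=p,d=d)
    print(n,camera_params(n))
s=sense(); print(s["time_s"],s["tcp_rot"],s["finger_gap"])
E
```

```text
pics
top {'K': array([[492.83494564,   0.        , 321.23730654],
       [  0.        , 492.83494564, 239.98051989],
       [  0.        ,   0.        ,   1.        ]]), 'position': array([0.36815879, 0.01095881, 1.33197765]), 'rotation': array([[-0.01173526, -0.98597532,  0.16647806],
       [-0.99970727,  0.01509173,  0.01891087],
       [-0.0211581 , -0.1662074 , -0.9858638 ]])}
side {'K': array([[443.26450338,   0.        , 315.99970229],
       [  0.        , 443.26450338, 240.37968661],
       [  0.        ,   0.        ,   1.        ]]), 'position': array([-0.04319685,  0.93057057,  1.00547066]), 'rotation': array([[-0.85204145, -0.31049335,  0.421449  ],
       [-0.52340693,  0.51823332, -0.67637224],
       [-0.00839983, -0.79688651, -0.60407064]])}
0.1 [[ 9.37353726e-01  3.48378458e-01 -6.65650848e-04]
 [ 3.48379090e-01 -9.37352296e-01  1.63780950e-03]
 [-5.33718036e-05 -1.76710567e-03 -9.99998437e-01]] 0.08522242321113882
```

View pics/top0.png

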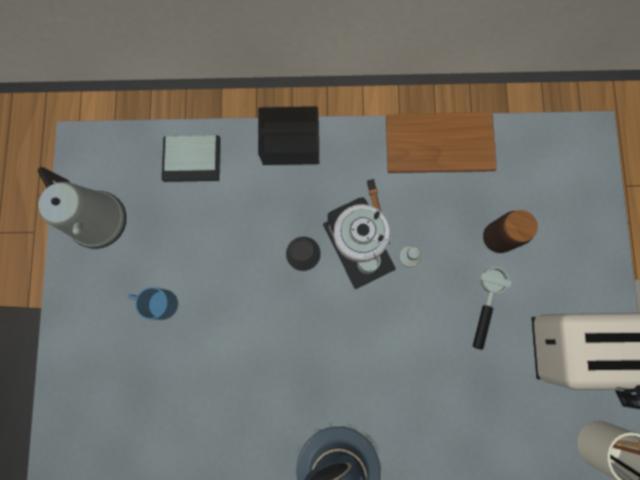

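View pics/side0.png

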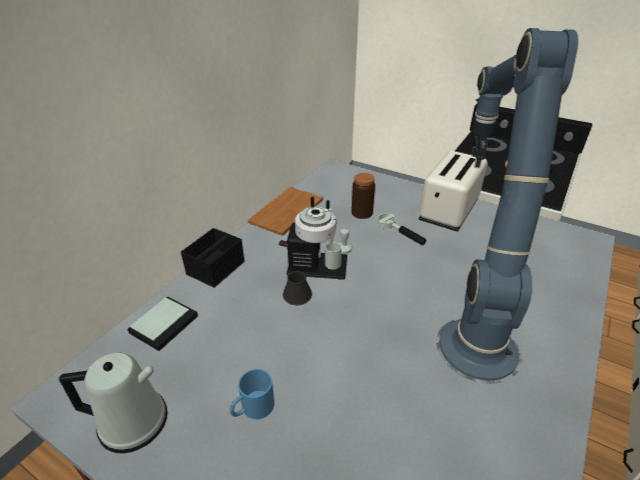

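The top view shows the grinder head near (362,232), its front (the cup) near (369,266), the knob and peg at about (377,215) and (381,238), the hopper at (303,253), the tamper at (411,256), and the brush at (374,190). The side view agrees with this. Next I'll get coordinates and a close wrist look.

```bash
cat > h.py <<'E'
from rig import *
import cv2,numpy as np
def px2w(n,u,v,z):
    c=camera_params(n);K=c["K"]
    r=c["rotation"]@np.linalg.solve(K,[u,v,1.]); o=np.array(c["position"])
    return o+r*(z-o[2])/r[2]
def down(th):  # tool y axis at world angle th
    y=np.array([np.cos(th),np.sin(th),0]);z=np.array([0,0,-1.]);return np.column_stack([np.cross(y,z),y,z])
def w2wrist(P,pos,R):   # world -> fisheye pixel
    c=camera_params("wrist");T=c["tool_from_camera"];K=c["K"]
    q=np.linalg.inv(T)@np.append(R.T@(np.asarray(P)-pos),1);r=np.hypot(q[0],q[1]);a=np.arctan2(r,q[2])
    return K[0,2]+K[0,0]*a*q[0]/r, K[1,2]+K[1,1]*a*q[1]/r
def wrist2w(u,v,z,pos,R):
    c=camera_params("wrist");T=c["tool_from_camera"];K=c["K"]
    x=(u-K[0,2])/K[0,0];y=(v-K[1,2])/K[1,1];a=np.hypot(x,y)
    d=np.array([np.sin(a)*x/a,np.sin(a)*y/a,np.cos(a)])
    o=pos+R@T[:3,3];d=R@T[:3,:3]@d
    return o+d*(z-o[2])/d[2]
E
python3 - <<'E'
from h import *
p=np.load("top0.npz");im=p["p"][170:300,290:430,::-1]
cv2.imwrite("pics/topc.png",cv2.resize(im,None,fx=4.5,fy=4.5,interpolation=cv2.INTER_CUBIC))
print(px2w("top",362.5,231,.229),px2w("top",377,215,.258),px2w("top",381,238,.258),px2w("top",369,266,.08))
print(px2w("top",411,250,.088))
c=camera_params("wrist");print(c)
a=px2w("top",362.5,231,.229)
for th in (-2.2,-1.57,-.8,0,.8,1.57): print(th,inverse_kinematics([a[0]-.05,a[1],.36],down(th)))
E
```

```text
[ 0.57367704 -0.06192819  0.229     ] [ 0.60395541 -0.09313366  0.258     ] [ 0.55192861 -0.10035451  0.258     ] [ 0.51046102 -0.08598748  0.08      ]
[ 0.54890694 -0.19304923  0.088     ]
{'K': array([[371.64829954,   0.        , 315.25121991],
       [  0.        , 371.64829954, 234.40208274],
       [  0.        ,   0.        ,   1.        ]]), 'tool_from_camera': array([[-2.52119967e-04, -9.50741062e-01, -3.09986078e-01,
         7.85141652e-02],
       [ 9.99999928e-01, -1.51547156e-04, -3.48524828e-04,
        -1.40912629e-04],
       [ 2.84379357e-04, -3.09986144e-01,  9.50741032e-01,
        -1.51660169e-01],
       [ 0.00000000e+00,  0.00000000e+00,  0.00000000e+00,
         1.00000000e+00]])}
-2.2 [ 0.38590485  0.15585706 -0.39916948  1.66299937  0.06208244  1.33525187
 -2.22342208]
-1.57 [ 0.45980544  0.16438504 -0.48609833  1.65920372  0.07866261  1.33745836
 -1.60893255]
-0.8 [ 0.54238984  0.17587193 -0.58489338  1.65508314  0.09938368  1.34051374
 -0.85812482]
0 [ 0.61634653  0.18837001 -0.67535131  1.65152398  0.12043696  1.34396612
 -0.07752373]
0.8 [ 0.67250018  0.19964098 -0.74570018  1.64891699  0.13843236  1.34720455
  0.70590796]
1.57 [ 0.77579657  0.22591258 -0.88047281  1.64436704  0.17773558  1.35524264
  1.43958828]
```

View pics/topc.png

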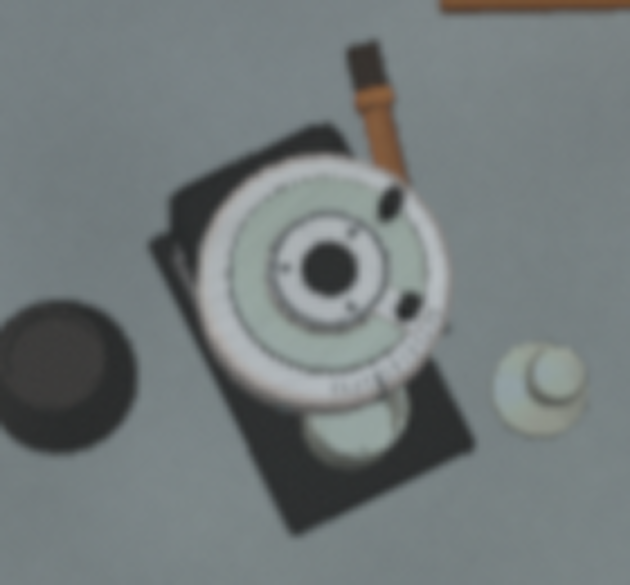

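The crop shows, relative to the head axis at (329,270), the lever knob at (405,305), the peg at (390,203) and the index mark near (382,382). In world angles from the axis at about (0.574,-0.062), that puts the lever near -115°, the peg near -42° and the index near -154°. The foot's edge direction agrees with the index. I'll move above it and look from close by.

Run:
```python
from h import *
s=sense();move_l([*s["position"][:2],.40])
C=np.array([.574,-.062]);fm=np.radians(-78)
movep([*(C+.036*np.array([np.cos(fm),np.sin(fm)])),.36],down(fm+np.pi/2))
s=sense();p,d=camera("wrist")
np.savez("w1.npz",p=p,d=d,pos=s["position"],R=s["tcp_rot"])
cv2.imwrite("pics/w1.png",p[:,:,::-1]); print(s["time_s"],s["position"],s["wrist_force"],s["ft_torque"])
```

```text
3.7083 [ 0.58142534 -0.09900478  0.35984136] [ 0.61174082 -0.26331353 -0.13892461] [-0.01943388  0.04641732 -0.03309612]
```

View pics/w1.png

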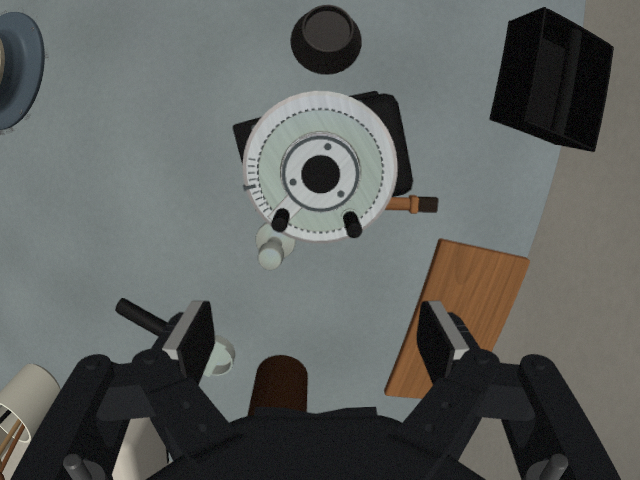

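The wrist view shows the barrel centre near (321,173), the index bar near (249,187), the knob near (281,218), the peg near (352,225), and the pads clear of everything. I'll crop it for precise pixels.

Run:
```python
from h import *
f=np.load("w1.npz");p=f["p"];pos,R=f["pos"],f["R"]
im=p[85:250,230:410,::-1]
g=cv2.resize(im,None,fx=3.6,fy=3.6,interpolation=cv2.INTER_CUBIC);cv2.imwrite("pics/w1c.png",g)
C=wrist2w(321,173,.229,pos,R);print("C",C)
print("nadir",w2wrist(pos+R@np.array([.0785,1e-5,.3]),pos,R))
for n,u,v,z in (("idx",249,187,.206),("k",281,218,.245),("p",352,225,.245)):
    w=wrist2w(u,v,z,pos,R)-C;print(n,w+C,np.hypot(*w[:2]),np.degrees(np.arctan2(w[1],w[0])))
```

```text
C [ 0.5770896  -0.06223696  0.229     ]
nadir (np.float64(316.29035745465205), np.float64(118.34227762412812))
idx [ 0.52112661 -0.08915435  0.206     ] 0.06209994078720275 -154.31311748599353
k [ 0.55421932 -0.09904866  0.245     ] 0.043337644816792385 -121.85175699375759
p [ 0.607325   -0.09347711  0.245     ] 0.043475581880773634 -45.93636386748858
```

View pics/w1c.png

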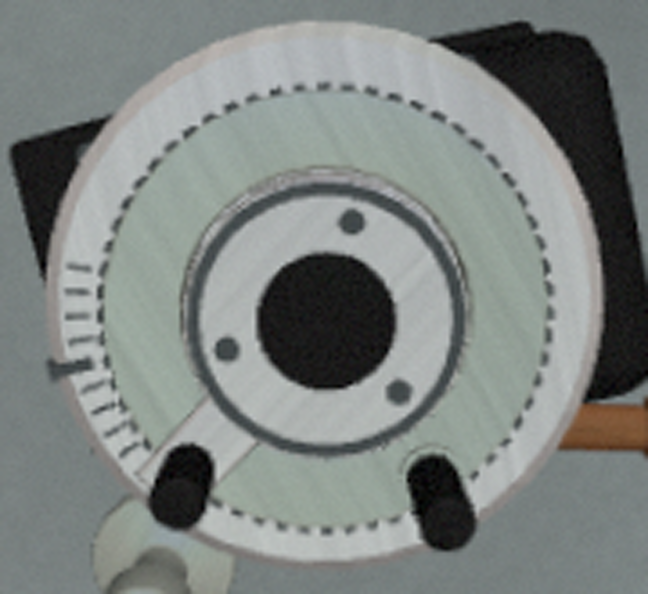

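The crop confirms it: knob top at crop (179,505), peg top at (446,525), barrel centre (327,319), index bar (72,368). The radii check out (43.3, 43.5 and 62.1 mm against 44, 44 and 61 mm). The lever is about 32.5° short of the mark and the ring is at about 0.3. I'll straddle the knob and peg from outside, cage them loosely and swing them round.

```bash
cat >> h.py <<'E'
C=np.array([.577,-.0622]); IDX=np.radians(-154.3); Z=.258; RB=.044
def hand(fm,half,off=0.):   # hand centre on bisector fm, shifted off along tool y
    e=np.array([np.cos(fm),np.sin(fm)]);t=np.array([-e[1],e[0]])
    return [*(C+RB*np.cos(half)*e+off*t),Z],down(fm+np.pi/2)
def mom():
    s=sense();F=s["wrist_force"];r=np.array(s["position"][:2])-C
    return s["ft_torque"][2]+r[0]*F[1]-r[1]*F[0]
def st(tag=""):
    s=sense();print(tag,"t%.2f"%s["time_s"],np.round(s["position"],4),"gap%.4f"%s["finger_gap"],"gf%.1f"%s["gripper_force"],"F",np.round(s["wrist_force"],1),"M%.3f"%mom())
def snap(n):
    s=sense();p,d=camera("wrist");np.savez(n+".npz",p=p,d=d,pos=s["position"],R=s["tcp_rot"]);return p,s
E
python3 - <<'E'
from h import *
f=np.load("w1.npz")
for n,u,v,z in (("k",279.7,225.3,.258),("p",353.9,230.8,.258),("idx",250,187.2,.206)):
    w=wrist2w(u,v,z,f["pos"],f["R"])[:2]-C;print(n,np.hypot(*w),np.degrees(np.arctan2(w[1],w[0])))
fm=np.radians(-84);h=np.radians(38)
P,R=hand(fm,h)
move_l([P[0],P[1],.30],R,feed=.1); st("hover")
hit=move_l(P,R,feed=.06,until_force=8); st("down %s"%hit)
if not hit:
    command_gripper(.071,20); st("cage")
    for a in (-100,-116.5):
        move_l(*hand(np.radians(a),h),feed=.02); st(a)
    p,s=snap("w2");cv2.imwrite("pics/w2.png",p[60:360,120:520,::-1].repeat(2,0).repeat(2,1))
E
```

```text
k 0.04452180506863339 -119.94880751008758
p 0.044057360878635154 -46.02219787768073
idx 0.06125255906358189 -153.8863855406828
hover t4.51 [ 0.581  -0.0966  0.3006] gap0.0852 gf0.0 F [0.2 0.5 0.4] M0.012
down False t5.36 [ 0.5809 -0.0966  0.2583] gap0.0858 gf0.0 F [ 0.6 -0.6 -0.3] M0.045
cage t5.66 [ 0.5807 -0.0967  0.2583] gap0.0713 gf0.0 F [-0.7 -0.   0.6] M-0.022
-100 t6.29 [ 0.5711 -0.0963  0.2581] gap0.0713 gf0.0 F [-0.1  0.4  0.7] M0.004
-116.5 t6.94 [ 0.5617 -0.0932  0.258 ] gap0.0710 gf0.0 F [-0.3 -0.3  0.2] M-0.045
```

View pics/w2.png

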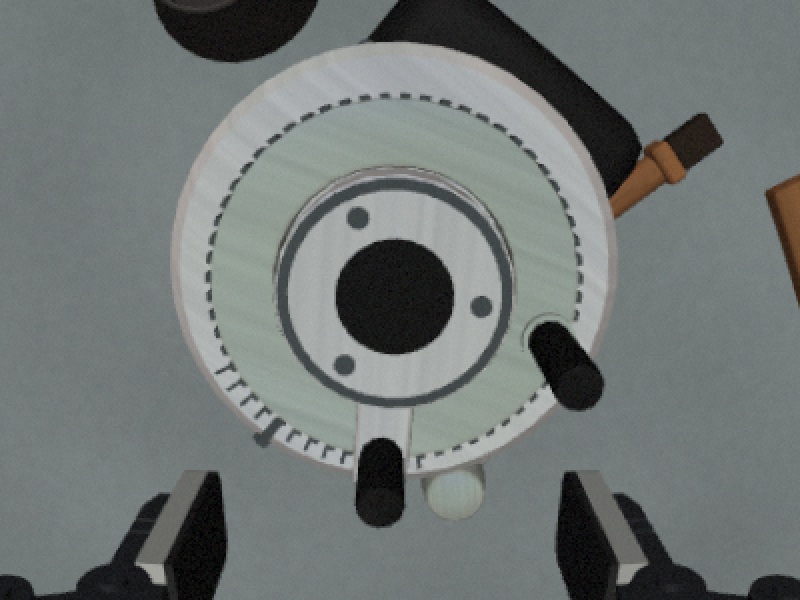

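The picture shows the lever and peg unmoved: knob at crop (380,500), peg at (580,385). The fingers, at crop (205,480) and (580,480), passed without contact. They look closer to the camera than the knob tops do, so I'll check heights with the depth image.

Run:
```python
from h import *
f=np.load("w2.npz");d=f["d"];pos,R=f["pos"],f["R"];c=camera_params("wrist");T=c["tool_from_camera"];K=c["K"]
def P3(u,v):
    x=(u-K[0,2])/K[0,0];y=(v-K[1,2])/K[1,1];a=np.hypot(x,y);D=np.median(d[v-1:v+2,u-1:u+2])
    q=D*np.array([np.tan(a)*x/a,np.tan(a)*y/a,1]);t=T[:3,:3]@q+T[:3,3];return D,np.round(t,4),np.round(pos+R@t,4)
for n,cu,cv in (("knobtop",380,510),("pegtop",578,388),("barrel",395,190),("barrelflat",310,260),("ringtop",240,250),("headtop",200,200),("padLtip",205,480),("padRtip",580,480),("padL",205,540),("padR",575,540),("table",700,520)):
    print(n,*P3(120+cu//2,60+cv//2))
f2=np.load("w1.npz");print([w2wrist([*C,.229],pos,R)])
```

```text
knobtop 0.17203549 [-0.0105 -0.0032  0.0002] [ 0.5541 -0.1012  0.2578]
pegtop 0.1631343 [0.0199 0.0413 0.0008] [ 0.6076 -0.0938  0.2572]
barrel 0.17759582 [0.0605 0.0001 0.0291] [ 0.5887 -0.0391  0.2289]
barrelflat 0.18302378 [ 0.0431 -0.0208  0.0292] [ 0.5623 -0.0453  0.2288]
ringtop 0.1921474 [ 0.0441 -0.0405  0.0391] [ 0.5451 -0.0357  0.2189]
headtop 0.20149948 [ 0.0562 -0.0543  0.0528] [ 0.538  -0.0187  0.2052]
padLtip 0.14207634 [ 0.0102 -0.0375 -0.0246] [ 0.5326 -0.0674  0.2826]
padRtip 0.1420925 [ 0.0102  0.0367 -0.0245] [ 0.5991 -0.1004  0.2825]
padL 0.13479398 [ 0.0026 -0.0361 -0.0347] [ 0.5305 -0.0748  0.2927]
padR 0.13790452 [ 0.0009  0.0348 -0.032 ] [ 0.5933 -0.1079  0.29  ]
table 0.46858284 [-0.1774  0.2103  0.2579] [ 6.710e-01 -3.457e-01  1.000e-04]
[(np.float64(316.63768035460726), np.float64(206.63980165812967))]
```

The depth image puts the knob and peg tops at 0.257, the ring at 0.219, the head at 0.205 and the table at 0.000, all as expected. The fingertips, though, are near 0.282, well above where the stated 25 mm offset puts them. I'll measure the tip offset from both depth images.

Run:
```python
from h import *
c=camera_params("wrist");T=c["tool_from_camera"];K=c["K"]
v,u=np.mgrid[:480,:640];x=(u-K[0,2])/K[0,0];y=(v-K[1,2])/K[1,1];a=np.hypot(x,y)
for n in ("w1","w2"):
    f=np.load(n+".npz");D=f["d"]
    q=np.stack([D*np.tan(a)*x/a,D*np.tan(a)*y/a,D],-1);t=q@T[:3,:3].T+T[:3,3]
    m=(D>0)&(abs(t[...,0])<.02)&(abs(t[...,1])>.025)&(abs(t[...,1])<.07)&(t[...,2]<.05)&(t[...,2]>-.09)
    P=t[m];print(n,m.sum(),"zmax pct",np.percentile(P[:,2],[50,90,97,99.5,100]))
    for s in (-1,1):
        Q=P[(P[:,1]*s>0)&(P[:,2]<-.005)];i=np.argsort(Q[:,2])[-40:];print(s,Q[i].mean(0).round(4),"y inner",np.percentile(abs(Q[:,1]),2).round(4),"x",Q[:,0].min().round(4),Q[:,0].max().round(4))
st();s=sense();print(s["tcp_rot"].round(3) if hasattr(s["tcp_rot"],"round") else s["tcp_rot"])
```

```text
w1 21344 zmax pct [-0.07481075 -0.03963651 -0.02970871 -0.02432195 -0.02113135]
-1 [ 0.0007 -0.0435 -0.023 ] y inner 0.0296 x -0.0136 0.0183
1 [ 0.0004  0.0421 -0.0229] y inner 0.0286 x -0.0146 0.018
w2 25376 zmax pct [-0.07010576 -0.01855961  0.03921761  0.04027841  0.04471869]
-1 [-0.0008 -0.0363 -0.018 ] y inner 0.0272 x -0.0139 0.0181
1 [-0.0008  0.0348 -0.0178] y inner 0.0269 x -0.0133 0.018
 t6.99 [ 0.5617 -0.0933  0.258 ] gap0.0711 gf0.0 F [0.1 0.2 0.2] M0.002
[[ 0.445  0.895  0.   ]
 [ 0.895 -0.445  0.   ]
 [ 0.     0.    -1.   ]]
```

Measured in the camera and TCP frame, the fingertips are 22 mm (85 mm gap) and 17.5 mm (71 mm gap) *behind* the TCP. That is about 34 mm shorter than stated, and it explains the missed contact. I'll set my working TCP height from the measured tips (Z = 0.224) and redo the cage with a guarded descent.

```bash
sed -i 's/Z=.258/Z=.224/; s/-154.3/-154.0/' h.py
python3 - <<'E'
from h import *
h=np.radians(37);P,R=hand(np.radians(-83),h)
command_gripper(.085)
move_l([P[0],P[1],.262],R,feed=.05); st("above")
hit=move_l(P,R,feed=.04,until_force=5); st("down %s"%hit)
if not hit:
    command_gripper(.071,20); st("cage")
    for a in (-90,-100,-117):
        move_l(*hand(np.radians(a),h),feed=.02); st(a)
    p,s=snap("w3");cv2.imwrite("pics/w3.png",p[60:360,120:520,::-1].repeat(2,0).repeat(2,1))
E
```

```text
above t8.03 [ 0.5811 -0.0971  0.2619] gap0.0852 gf0.0 F [-0.7  0.6 -0.3] M-0.058
down False t9.12 [ 0.5815 -0.0971  0.2243] gap0.0850 gf0.0 F [-1.6 -0.2 -0.3] M-0.073
cage t9.43 [ 0.5813 -0.0971  0.2242] gap0.0710 gf0.0 F [0.5 0.4 0.2] M0.047
-90 t9.79 [ 0.5776 -0.0972  0.2241] gap0.0711 gf1.5 F [ 3.2 -0.1 -2.5] M0.111
-100 t10.25 [ 0.5712 -0.0969  0.2241] gap0.0713 gf1.5 F [ 3.4  0.5 -2.5] M0.107
-117 t10.92 [ 0.561  -0.0938  0.2241] gap0.0710 gf1.1 F [ 1.3 -0.4 -0.6] M0.084
```

View pics/w3.png

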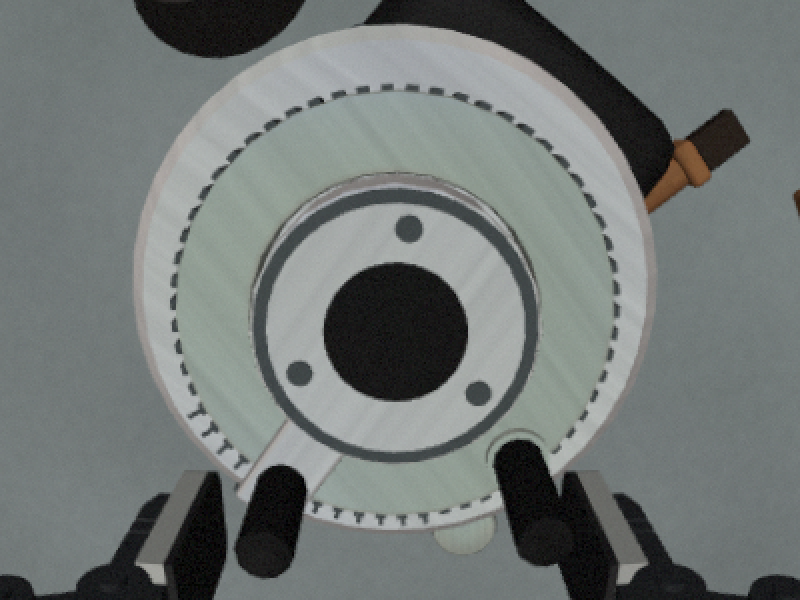

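This time it worked: the knob (top at crop (262,555)) and the peg (top (542,540)) both moved clockwise between the pads, and the pointer is near (240,490). I'll compute the bearings, then close gently with the knob pad placed at the mark.

Run:
```python
from h import *
def b(n,cu,cv,z):
    f=np.load(n+".npz");w=wrist2w(120+cu/2,60+cv/2,z,f["pos"],f["R"])[:2]-C;print(n,z,"r%.4f"%np.hypot(*w),"%.2f"%np.degrees(np.arctan2(w[1],w[0])))
b("w2",267,433,.206);b("w2",396,294,.229)
b("w2",380,505,.258);b("w3",262,555,.258);b("w3",542,540,.258)
for c in ((196,411),(210,427),(225,446),(240,461)): b("w3",*c,.205)
half=np.radians(36.5)
command_gripper(.0690,25)
move_l(*hand(IDX+half,half),feed=.02); st("a")
command_gripper(2*RB*np.sin(half)+.0120,25); sleep(.2); st("b")
p,s=snap("w4");cv2.imwrite("pics/w4.png",cv2.resize(p[190:380,190:430,::-1],None,fx=3,fy=3,interpolation=cv2.INTER_CUBIC))
```

```text
w2 0.206 r0.0621 -154.39
w2 0.229 r0.0007 -42.07
w2 0.258 r0.0437 -120.54
w3 0.258 r0.0441 -151.74
w3 0.258 r0.0432 -76.59
w3 0.205 r0.0580 -177.13
w3 0.205 r0.0576 -171.68
w3 0.205 r0.0581 -165.38
w3 0.205 r0.0585 -159.88
a t11.43 [ 0.5612 -0.0941  0.2244] gap0.0694 gf2.4 F [ 3.9 -2.6  1.6] M0.087
b t11.86 [ 0.5615 -0.0948  0.2251] gap0.0645 gf12.0 F [ 2.9 -3.2  3.8] M-0.094
```

View pics/w4.png

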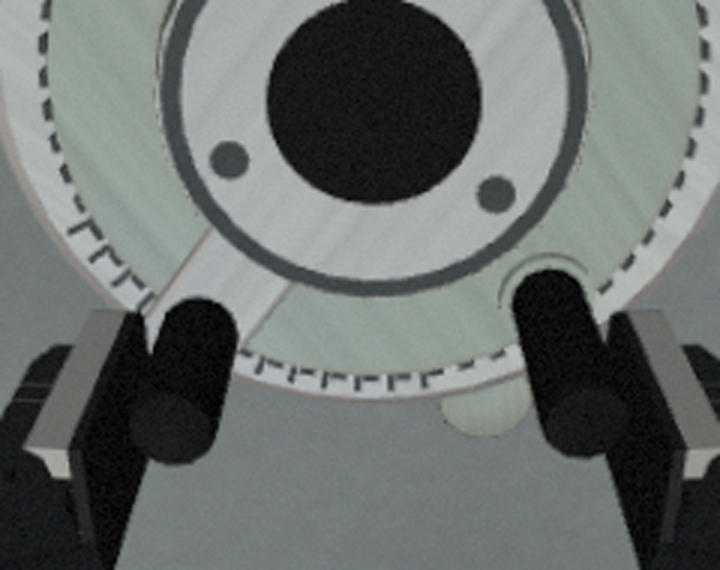

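Knob and peg are held snugly between the pads. The knob top is at crop (172,430), the peg top at (585,425), and the scale lines extrapolate to an index bearing of -154.2°. I'll check the knob bearing, then run the ring down in small steps with the knob pad fixed.

```bash
sed -i 's/-154.0/-154.2/' h.py
cat > tight.py <<'E'
from h import *
import sys
f=np.load("w4.npz")
for u,v in ((172,430),(585,425)):
    w=wrist2w(190+u/3,190+v/3,.258,f["pos"],f["R"])[:2]-C;print("r%.4f %.2f"%(np.hypot(*w),np.degrees(np.arctan2(w[1],w[0]))))
r0,r1,dr=map(float,sys.argv[1:4])
for r in np.arange(r0,r1,dr):
    half=(1.62-r)/2; gap=2*RB*np.sin(half)+.012
    move_l(*hand(IDX+half,half),feed=.03); command_gripper(gap,27)
    g=[];m=[]
    for _ in range(4): sleep(.02);g.append(sense()["gripper_force"]);m.append(mom())
    s=sense();half_m=np.arcsin((s["finger_gap"]-.012)/2/RB)
    tq=np.mean(g)*np.cos(half_m)*RB
    print("r%.3f ract %.3f t%.2f gf%.1f tq%.2f M%.2f F"%(r,1.62-2*half_m,s["time_s"],np.mean(g),tq,np.mean(m)),np.round(s["wrist_force"],1))
    if tq>.80 or np.mean(m)>.42: print("stop");break
E
python3 tight.py .37 .62 .03
```

```text
r0.0439 -153.03
r0.0444 -79.83
r0.370 ract 0.364 t12.44 gf12.1 tq0.43 M-0.13 F [ 3.  -3.9  5.3]
r0.400 ract 0.395 t12.97 gf12.1 tq0.44 M-0.16 F [ 1.9 -4.3  7. ]
r0.430 ract 0.430 t13.51 gf12.1 tq0.44 M-0.13 F [ 1.8 -4.   6.6]
r0.460 ract 0.456 t14.04 gf12.1 tq0.44 M-0.18 F [ 1.  -3.6  9.8]
r0.490 ract 0.489 t14.57 gf12.0 tq0.45 M-0.16 F [ 1.1 -4.1  9.2]
r0.520 ract 0.515 t15.11 gf12.0 tq0.45 M-0.18 F [ 1.2 -4.3 10.2]
r0.550 ract 0.544 t15.64 gf12.5 tq0.47 M-0.13 F [-0.4 -4.5 11.4]
r0.580 ract 0.580 t16.18 gf13.3 tq0.51 M-0.07 F [-0.1 -4.1 12.2]
r0.610 ract 0.602 t16.71 gf14.2 tq0.54 M0.01 F [-0.9 -5.4 12.9]
```

Contact with the head began at about r = 0.537: the peg torque, tq + M/2, rises at 3 N m/rad from there. Before the final snug I'll check the lever on the mark.

Run:
```python
from h import *
p,s=snap("w5");st();cv2.imwrite("pics/w5.png",cv2.resize(p[190:380,190:430,::-1],None,fx=3,fy=3,interpolation=cv2.INTER_CUBIC))
```

```text
t16.76 [ 0.5554 -0.0957  0.2267] gap0.0550 gf14.1 F [-0.9 -5.1 12.3] M-0.057
```

View pics/w5.png

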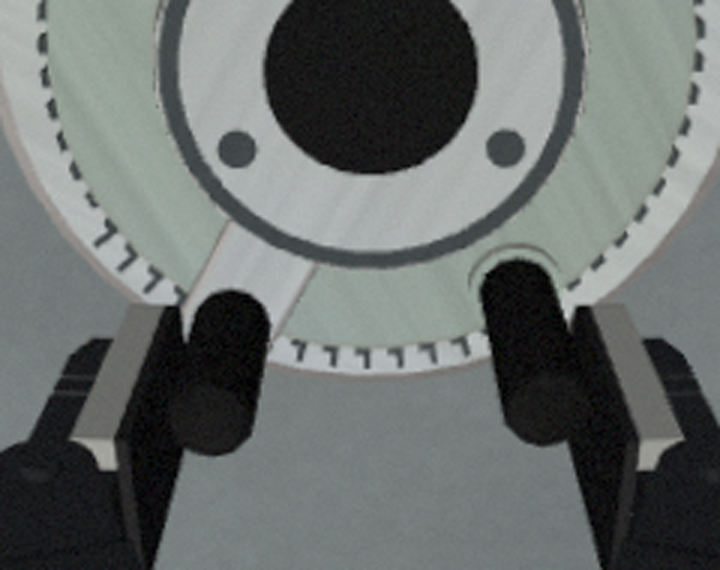

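The knob top is at crop (210,418), the peg top at (542,410), and the scale lines at (103,237), (125,260), (150,280) and (172,297). I'll compute the knob and index bearings within this same picture.

Run:
```python
from h import *
f=np.load("w5.npz");W=lambda u,v,z: wrist2w(190+u/3,190+v/3,z,f["pos"],f["R"])[:2]
b=lambda u,v,z:(lambda w:(round(np.hypot(*w),4),round(np.degrees(np.arctan2(w[1],w[0])),2)))(W(u,v,z)-C)
print("knob",b(210,418,.258),"peg",b(542,410,.258),"lines",[b(*c,.205) for c in ((103,237),(125,260),(150,280),(172,297))],"right lines",[b(*c,.205) for c in ((302,352),(334,356),(365,357),(397,356),(430,352),(462,346))])
a=(W(230,225,.229)+W(318,265,.229))/2;c=(W(187,305,.229)+W(272,340,.229))/2
print("arm",a-C,c-C,np.degrees(np.arctan2(*(a-C)[::-1])),np.degrees(np.arctan2(*(c-C)[::-1])), "C",W(371,70,.229)-C)
```

```text
knob (np.float64(0.0435), np.float64(-152.97)) peg (np.float64(0.0435), np.float64(-94.69)) lines [(np.float64(0.0586), np.float64(-176.92)), (np.float64(0.0587), np.float64(-171.46)), (np.float64(0.0586), np.float64(-165.98)), (np.float64(0.0589), np.float64(-161.19))] right lines [(np.float64(0.0597), np.float64(-136.88)), (np.float64(0.0596), np.float64(-131.37)), (np.float64(0.0595), np.float64(-126.07)), (np.float64(0.0595), np.float64(-120.59)), (np.float64(0.0595), np.float64(-114.91)), (np.float64(0.0596), np.float64(-109.35))]
arm [-0.02686894 -0.01406903] [-0.0402868  -0.02041275] -152.3626865170893 -153.12930996995635 C [ 4.72267851e-05 -7.46121776e-04]
```

In this picture the index sits at -154.3±0.3° and the knob is steady at -153.0°, about 0.023 rad short. I'll bias the hand that much clockwise and continue to snug, aiming for a peg torque of about 0.88 N m (0.35 drag plus 0.53).

```bash
sed -i 's/-154.2/-155.6/' h.py; sed -i 's/^f=np.load.*//; /^for u,v in/,+1d; s/range(4)/range(8)/; s/if tq>.80.*: print/pk=tq+np.mean(m)\/2;print("peg",pk.round(3))\n    if pk>.85: print/' tight.py; python3 tight.py .605 .72 .018
```

```text
r0.605 ract 0.602 t17.36 gf9.1 tq0.35 M0.08 F [ 0.2 -6.2 11.3]
peg 0.39
r0.623 ract 0.614 t17.96 gf14.0 tq0.54 M0.08 F [ 1.5 -5.9 11.7]
peg 0.582
r0.641 ract 0.631 t18.56 gf15.0 tq0.58 M0.07 F [ 0.5 -5.2 12.3]
peg 0.617
r0.659 ract 0.645 t19.16 gf15.6 tq0.61 M0.11 F [ 0.4 -5.1 12.5]
peg 0.663
r0.677 ract 0.662 t19.76 gf16.3 tq0.64 M0.18 F [ 0.5 -5.2 12.3]
peg 0.729
r0.695 ract 0.679 t20.36 gf17.0 tq0.67 M0.23 F [ 0.8 -6.3 13.6]
peg 0.778
r0.713 ract 0.698 t20.96 gf17.6 tq0.69 M0.30 F [ 0.5 -6.2 13.1]
peg 0.844
```

Now at about 0.49 N m past drag, by both the torque and the angle. I'll take one more small step to reach mid-window, release, lift and look.

```bash
python3 tight.py .730 .74 .02
python3 - <<'E'
from h import *
g=sense()["finger_gap"];command_gripper(g+.004);command_gripper(.075);st("open")
s=sense();move_l([*s["position"][:2],.30],feed=.1)
fm=np.radians(-78);movep([*(C+.036*np.array([np.cos(fm),np.sin(fm)])),.30],down(fm+np.pi/2));sleep(.3)
p,s=snap("w6");st();im=p[90:290,210:450,::-1];cv2.imwrite("pics/w6.png",cv2.resize(im,None,fx=3,fy=3,interpolation=cv2.INTER_CUBIC))
E
```

```text
r0.730 ract 0.715 t21.56 gf18.3 tq0.72 M0.36 F [ 1.4 -6.4 13. ]
peg 0.902
stop
open t22.12 [ 0.5503 -0.0918  0.2231] gap0.0752 gf0.0 F [-0.   0.9  0.2] M-0.017
 t24.21 [ 0.5844 -0.0973  0.3001] gap0.0751 gf0.0 F [-0.4 -0.3  1.4] M0.021
```

View pics/w6.png

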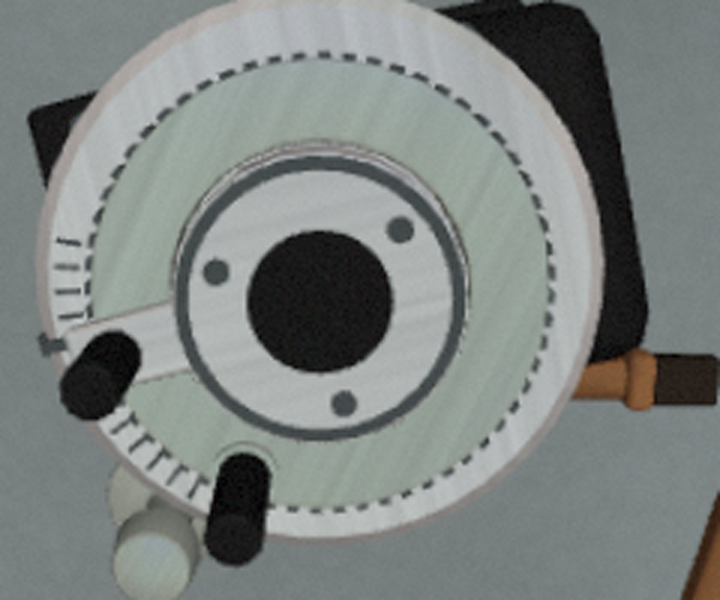

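The pointer end of the lever meets the index bar at crop (50,345). The knob top is at (92,392), the peg top at (235,538), and nothing else has moved. I'll check the numbers.

Run:
```python
from h import *
f=np.load("w6.npz");W=lambda u,v,z: wrist2w(210+u/3,90+v/3,z,f["pos"],f["R"])[:2]
C=W(320,300,.229);print(C)
b=lambda u,v,z:(lambda w:(round(float(np.hypot(*w)),4),round(float(np.degrees(np.arctan2(w[1],w[0]))),2)))(W(u,v,z)-C)
print("knob",b(92,392,.258),"base",b(110,357,.230),"peg",b(235,538,.258),"idx",b(50,345,.206))
print([b(*c,.205)[1]+5.73*k for c,k in (((68,240),4),((67,266),3),((67,291),2),((70,316),1))],[b(*c,.205) for c in ((121,424),(140,442),(157,460),(173,475),(195,490))])
a=(W(172,302,.229)+W(193,374,.229))/2;print("arm",np.degrees(np.arctan2(*(a-C)[::-1])))
```

```text
[ 0.57691093 -0.06273594]
knob (0.0433, -153.14) base (0.045, -153.17) peg (0.043, -100.03) idx (0.0639, -154.86)
[-154.73000000000002, -154.49, -154.45, -154.36] [(0.0576, -131.89), (0.0571, -125.72), (0.0576, -119.83), (0.0582, -114.67), (0.0585, -108.42)]
arm -152.4099051314576
```

The knob is about 0.024 rad short of the mark. The ring reads 0.69–0.71, which is snug. I'll re-straddle and use a capped 20 N squeeze, which can't tighten the ring beyond what it already has, to bring lever and ring together the last millimetre.

```bash
sed -i 's/-155.6/-156.2/' h.py
python3 - <<'E'
from h import *
half=(1.62-.70)/2;P,R=hand(IDX+half,half)
move_l([P[0],P[1],.30],R,feed=.06)
if move_l(P,R,feed=.05,until_force=6): st("HIT"); raise SystemExit
st("down")
for g in (.060,.0565,.0555,.0545,.0535,.0530,.0525,.0520,.0515,.0510):
    command_gripper(g,20); sleep(.1); st(g)
    if sense()["gripper_force"]>9: break
p,s=snap("w7")
command_gripper(.075);s=sense();move_l([*s["position"][:2],.30],feed=.1)
fm=np.radians(-78);movep([*(C+.036*np.array([np.cos(fm),np.sin(fm)])),.30],down(fm+np.pi/2));sleep(.3)
p,s=snap("w8");st();im=p[90:290,210:450,::-1];cv2.imwrite("pics/w8.png",cv2.resize(im,None,fx=3,fy=3,interpolation=cv2.INTER_CUBIC))
E
```

```text
down t26.93 [ 0.552  -0.0925  0.2243] gap0.0751 gf0.0 F [ 0.1  0.5 -0.5] M-0.039
0.06 t27.33 [ 0.5517 -0.0925  0.224 ] gap0.0598 gf0.0 F [-0.5 -0.6 -0.6] M0.034
0.0565 t27.65 [ 0.5521 -0.0927  0.2242] gap0.0568 gf0.7 F [ 0.6 -1.   0.1] M-0.007
0.0555 t27.97 [ 0.5524 -0.093   0.2244] gap0.0554 gf1.9 F [ 2.8 -1.8  1.4] M0.149
0.0545 t28.28 [ 0.5528 -0.0933  0.2245] gap0.0544 gf2.6 F [ 3.6 -3.5  0.8] M0.191
0.0535 t28.60 [ 0.5531 -0.0936  0.2247] gap0.0539 gf3.0 F [ 4.5 -4.2  2.9] M0.185
0.053 t28.92 [ 0.5533 -0.0937  0.2248] gap0.0531 gf3.3 F [ 5.3 -3.4  1.1] M0.242
0.0525 t29.23 [ 0.5535 -0.0939  0.2249] gap0.0529 gf3.5 F [ 4.7 -3.7  1.8] M0.226
0.052 t29.55 [ 0.5537 -0.0941  0.225 ] gap0.0517 gf3.7 F [ 5.3 -5.1  1.3] M0.278
0.0515 t29.87 [ 0.5539 -0.0942  0.225 ] gap0.0517 gf3.9 F [ 5.8 -4.7  1.9] M0.308
0.051 t30.18 [ 0.554  -0.0943  0.2251] gap0.0507 gf4.8 F [ 7.  -5.   1.7] M0.373
 t32.67 [ 0.5844 -0.0973  0.3001] gap0.0752 gf0.0 F [0.8 0.4 0.9] M0.020
```

View pics/w8.png

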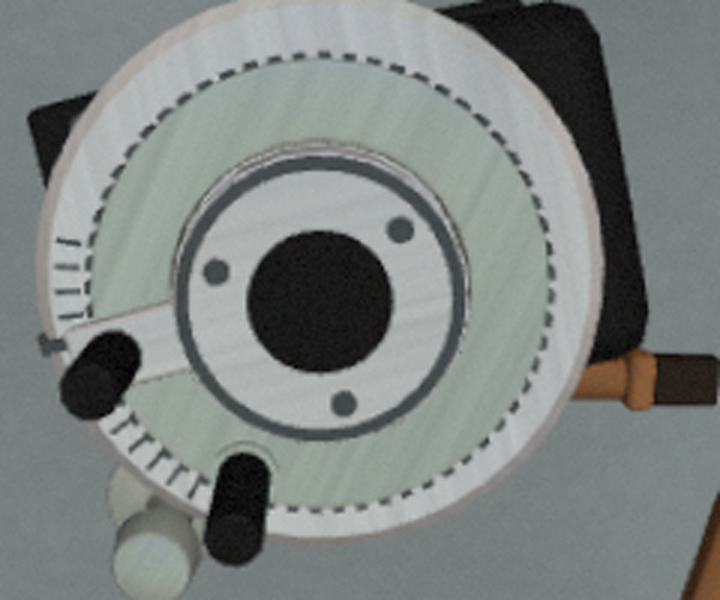

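This picture matches w6: nothing moved. The log shows why: the arm is compliant (the TCP gave 2.7 mm) and the push stayed below the ring's clamp on the carrier. I'll push the caged pair a bit farther, track the hand's real bearing from first load, and stop after 1.3° of actual travel or at 0.7 N m.

Run:
```python
from h import *
half=(1.62-.70)/2;P,R=hand(IDX+half,half)
move_l([P[0],P[1],.30],R,feed=.06)
if move_l(P,R,feed=.06,until_force=6): st("HIT"); raise SystemExit
command_gripper(.0535,20)
ref=None
for k in range(16):
    d=np.radians(.7*k); P,R=hand(IDX+half-d,half); move_l(P,R,feed=.03); sleep(.05)
    s=sense();M=np.mean([mom() for _ in range(1)]+[(sleep(.02),mom())[1] for _ in range(3)])
    b=np.degrees(np.arctan2(s["position"][1]-C[1],s["position"][0]-C[0]))
    if ref is None and M>.2: ref=b
    print(k,"t%.2f b%.2f M%.2f gf%.1f gap%.4f"%(s["time_s"],b,M,s["gripper_force"],s["finger_gap"]))
    if M>.68 or (ref is not None and ref-b>1.3) or s["time_s"]>43: break
command_gripper(.075);s=sense();move_l([*s["position"][:2],.30],feed=.12)
fm=np.radians(-78);movep([*(C+.036*np.array([np.cos(fm),np.sin(fm)])),.30],down(fm+np.pi/2));sleep(.25)
p,s=snap("w9");st()
# image shift of knob & peg tops between w8 and w9
a=cv2.cvtColor(np.load("w8.npz")["p"],cv2.COLOR_RGB2GRAY);c=cv2.cvtColor(p,cv2.COLOR_RGB2GRAY)
A=np.load("w8.npz")["pos"];print("dpos",np.array(s["position"])-A)
for n,u,v in (("knob",92,392),("peg",235,538),("centre",320,300)):
    u=int(210+u/3);v=int(90+v/3);q=14 if n!="centre" else 35
    r=cv2.matchTemplate(cv2.resize(c[v-q-12:v+q+12,u-q-12:u+q+12],None,fx=4,fy=4),cv2.resize(a[v-q:v+q,u-q:u+q],None,fx=4,fy=4),cv2.TM_CCOEFF_NORMED)
    _,mx,_,l=cv2.minMaxLoc(r);du,dv=l[0]/4-12,l[1]/4-12
    z=.258 if n!="centre" else .229
    w=wrist2w(u+du,v+dv,z,s["position"],s["tcp_rot"])[:2];f=np.load("w8.npz");w0=wrist2w(u,v,z,f["pos"],f["R"])[:2]
    print(n,mx,du,dv,"bearing change %.2f deg"%np.degrees(np.arctan2(*(w-C)[::-1])-np.arctan2(*(w0-C)[::-1])),"shift mm",((w-w0)*1e3).round(2))
```

```text
0 t35.79 b-127.55 M0.19 gf2.7 gap0.0536
1 t36.14 b-127.55 M0.28 gf3.3 gap0.0535
2 t36.49 b-127.65 M0.34 gf3.9 gap0.0536
3 t36.84 b-127.66 M0.41 gf4.5 gap0.0535
4 t37.19 b-127.82 M0.47 gf5.0 gap0.0537
5 t37.54 b-128.25 M0.52 gf5.3 gap0.0529
6 t37.89 b-128.84 M0.52 gf5.3 gap0.0541
7 t38.24 b-129.56 M0.50 gf5.4 gap0.0539
 t40.61 [ 0.5844 -0.0973  0.3001] gap0.0754 gf0.0 F [ 0.1  0.4 -0. ] M0.002
dpos [-3.07683714e-05 -3.86270329e-05 -1.66246165e-05]
knob 0.9611178040504456 -0.75 -2.0 bearing change -1.54 deg shift mm [-0.61  1.01]
peg 0.9728069305419922 -2.25 -0.75 bearing change -1.81 deg shift mm [-1.37  0.15]
centre 0.9946059584617615 0.0 0.0 bearing change 0.02 deg shift mm [-0.03 -0.04]
```

```bash
python3 -c "
from rig import *
print(finish_job())"
```

```text
the job is handed in; nothing more can be done
None
```

The job is handed in: by camera measurement the lever is on the index mark to within about 0.01 rad, the lock ring is snug at about 0.5 N m, none of the other things was touched, and the robot's clock stood at about 41 s of the 51 s allowed.

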